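Work a steel tube past the bench dog into the stop bay

ROBOT

A 6-joint arm with a two-finger parallel gripper is mounted at the origin on the work surface. World frame = base frame: x ahead of the robot, y to its left, z up, the work surface at z = 0. Lengths are in m, angles in degrees, forces in N, time in s.
With the tool pointing down it reaches from about 0.3 to 0.875 m from the base axis. Payload 6.4 kg.
Tool frame: the origin (TCP) lies on the centre line of the jaws, within the pads' length; the fingertips stand 22 mm ahead of it and the grasp point (between the pads) lies 3 mm ahead of it; z points along the fingers, y is the line along which they close (so a half turn about z gives the same grasp; the last joint's range is limited). The gripper opens to 85 mm and grips with 20 to 120 N. Pads are 22 mm wide; open, the fingers measure 114 mm over their backs; the gripper's body (76 mm by 85 mm) begins 54 mm behind the grasp point. The pads swing forward as they close: fully open they stand 13 mm farther back than shut.
Start: joints at [-84.471, 10.359, 92.074, -0, 77.567, -11.82], TCP at [0.171, -0.549, 0.253] pointing down, gripper open.
Joint ranges: [-171.53, 171.53], [-51.25, 118.39], [17.06, 147.69], [-65.23, 245.23], [0, 150.52], [-178.68, 178.68]. Speed limits (degrees/s): [147.25, 147.25, 172.46, 180, 180, 180].

INTERFACE

Orientations are given as [roll, pitch, yaw] about the fixed x, y, z axes, in that order (R = Rz(yaw) Ry(pitch) Rx(roll)).
In Python, from plant import get_obs, capture, hand_in gives the robot as it stands.
- The arm moves only by the tool step_arm, never from a script. Its argument "commands" is a list of rows, each a list of 5 numbers: the closure in counts, from 0 (fully open) to 255 (shut), then the shift along the world's x, y, z in mm, then the turn about the world's z in rad. In form: [[gripper, x, y, z, spin], ...]. A call has 1 to 5 rows; each row is the pose to reach, as a shift and turn from the pose commanded when the call began; what a row does not reach only later rows make up. A row lasts 1/8 s, in which the tool goes at most 62.5 mm and 10.7 degrees, less where a joint would pass 70% of its speed; a pose out of reach is approached as far as the arm can. A call with a gripper value outside its range is refused whole. The fingers move at their own pace and stop on an object; "grip_force" is the grip in N (left out, the last holds). Time passes only in rows, so rows that repeat a pose let the fingers close. It gives the time, the measured TCP pose, the force, the opening and the grip force at its end, in the units of the state.
- get_obs(): the state, without advancing time (a new reading comes with each control period).
- capture(name): name is "side" or "top"; returns a dict with "img" (420x560x3 uint8, red, green, blue), "K" (3x3 intrinsics, pixels), "extrinsics" (4x4, takes a point from world to camera coordinates). Camera axes: x right, y up, looking along -z (the intrinsics and any distortion apply to the point x, -y, -z); pixel columns grow to the right and rows downward; lengths in m; the calibration is good to about 2 mm. A picture is of the moment at which its call begins. There is no depth.
- hand_in(): hands the job in; it is judged then, once.
The state is a dict: "t": time; "joints": joint angles; "qvel": joint speeds; "joint_torque": joint torques, N m; "position": TCP position; "tcp_rot": TCP orientation; "ft_force": force on the tool from outside, world axes, zero at the start; "wrist_torque": the same for the moment, N m; "width": finger opening in m; "finger_force": force on a finger pad.
Only numpy, scipy, OpenCV 4.12 (cv2) and the standard library are available. Lean on these libraries where they do the work, as an engineer would, in place of code of your own. Each camera call takes 0.05 s, during which the arm holds its last target. There are 200 camera calls.

TASK

Push the square steel tube along the bench into the bay made by the three wooden rails: nudge one end in first so that the tube is clearly angled and passes the steel post standing in the bay's mouth, then push the other end in, until the tube lies along the back rail, both ends touching it or within about a centimetre. Only push it with the fingers: do not lift it off the bench, and leave the hammer, the file and the tin where they are. Finish with the tube at rest in the bay.

Things in the scene. Friction and masses are not known exactly. Their poses are not given: they have to be found in the camera images.
- tube: Loose length of plain square steel tube, 200 mm long, 25 x 25 mm section, about 0.3 kg, lying flat on the bench in front of the bay's mouth. Origin: centre of its underside; its y axis runs along its length, z up.
- tube_left (a point): Centre of the tube's end face on its +y end (the robot's left at the start), 100 mm from the tube's middle, 12.5 mm above its underside.
- tube_right (a point): Centre of the tube's end face on its -y end (the robot's right at the start), 100 mm from the tube's middle, 12.5 mm above its underside.
- bay: Fixed bay of three hardwood rails 30 mm high, 22 mm thick, on the bench (the bench is its floor), open towards the robot. Origin: bench level, middle of the back rail's inner face. x points away from the robot, square to the back rail; y left along it. Side rails' inner faces at y = +135 and -135 mm, running from x = 0 to x = -160 mm. A tube touching the back rail has its centre line at x = -12.5 mm.
- post: Fixed upright round steel post, 20 mm diameter, 50 mm high, origin at its foot's centre. It stands in the bay's mouth, about 160 mm before the back rail and 60 mm left or right of the bay's middle (differs by start; the other side has only a flat black hole, no obstacle). About 185 mm are clear from the post to the farther side rail, less than the tube's length; 65 mm to the nearer.
- hammer: Bystander: hammer with a wooden handle, 270 mm long, lying on the bench to the left of the bay along its own x axis; origin under its middle.
- file: Bystander: flat file with wooden handle, about 270 mm long, 22 mm wide, lying on the bench to the right of the bay along its own x axis; origin at bench level near its middle.
- tin: Bystander: plain closed metal tin, 60 mm diameter, 65 mm high, standing on the bench to the right of the bay; origin: centre of its underside.
Things that resemble listed ones, but are neither listed nor needed, are in the scene too. Leave any orange, pink or red look-alike of the tube alone.

How it is judged (in metres and radians):
On the way:
1. one end of the tube is in the bay, past the post, with the tube angled at least 25 degrees to the back rail (((x of tube_left in the frame of bay above -0.145 m and y of tube_left in the frame of bay between -0.137 and 0.137 m) or (x of tube_right in the frame of bay above -0.145 m and y of tube_right in the frame of bay between -0.137 and 0.137 m)) and angle between the y axis of tube and the y axis of bay, either way round above 0.436 rad), for 0.05 s.
At the end, for the whole second after the job is handed in: The tube lies flat on the bench inside the bay, between the side rails, along the back rail: the centre of each end is within 28 mm of the back rail's face (touching is 12.5 mm, so a gap of up to 15 mm), and it is at rest (x of each of tube_left, tube_right in the frame of bay above -0.028 m and y of tube_left in the frame of bay between -0.137 and 0.137 m and y of tube_right in the frame of bay between -0.137 and 0.137 m and height (world z) of each of tube_left, tube_right below 0.02 m and linear speed of tube below 0.02 m/s and angular speed of tube below 0.1 rad/s).
It fails at once if the tube is lifted or tipped: an end rises more than 12 mm off the bench (height (world z) of any of tube_left, tube_right above 0.0245 m).
It fails at once if the hammer, the file or the tin is moved by more than 20 mm (distance of any of hammer, file, tin from where it was at the start of the episode above 0.02 m).
It also fails if it takes over 61 s, if anything falls off the work surface, if the arm or the gripper's body presses on something with over 40 N, if the wrist force passes 120 N, or if a joint passes its speed limit or range.

## Working session

There is one attempt and no reset: what is moved stays moved. The work goes in short steps, Python scripts to look and compute and a tool call to move; the robot and the scene stay as the last step left them, time stands still between calls to the robot, and variables do not carry over. Pictures are saved under pics/ and viewed, at most 10 in all, crops included, and the job is handed in when it is done.

Besides the shell and the picture viewer there is one more tool, called after "Call:" in YAML: its name, and indented under it one key for each argument. step_arm: Moves the arm, as the interface text tells. Its arguments: {"type":"object","properties":{"commands":{"type":"array","items":{"type":"array","items":{"type":"number"}}},"grip_force":{"type":"number"}},"required":["commands"]}

```bash
mkdir -p pics; cat > h.py <<'E'
import numpy as np,cv2,json
from plant import get_obs,capture,hand_in
def snap(n,f):
    d=capture(n); cv2.imwrite(f,cv2.cvtColor(d["img"],cv2.COLOR_RGB2BGR)); np.savez(f"pics/{n}.npz",K=d["K"],E=d["extrinsics"]); 
def w2p(n,P):
    d=np.load(f"pics/{n}.npz"); c=(d["E"]@np.r_[P,1])[:3]; q=d["K"]@[c[0],-c[1],-c[2]]; return q[:2]/q[2]
def ray(n,u,v):
    d=np.load(f"pics/{n}.npz");E=d["E"];R=E[:3,:3];o=-R.T@E[:3,3]
    q=np.linalg.inv(d["K"])@[u,v,1]; return o,R.T@np.array([q[0],-q[1],-q[2]])
def p2w(n,u,v,z=0):
    o,r=ray(n,u,v); return o+r*(z-o[2])/r[2]
def tri(a,b):
    (o1,r1),(o2,r2)=ray("top",*a),ray("side",*b)
    s=np.linalg.lstsq(np.c_[r1,-r2],o2-o1,rcond=None)[0]
    p,q=o1+s[0]*r1,o2+s[1]*r2; return (p+q)/2,np.linalg.norm(p-q)
E
python3 -c "
from h import *
for n in('top','side'): snap(n,f'pics/{n}0.png'); d=np.load(f'pics/{n}.npz');print(d['K'],d['E'])
print(get_obs())"
```

```text
[[382.96616266   0.         281.34799458]
 [  0.         382.96616266 208.34283264]
 [  0.           0.           1.        ]] [[-0.023927   -0.99950837 -0.0202612   0.0105162 ]
 [ 0.99781936 -0.02512382  0.06103533 -0.44873244]
 [-0.06151436 -0.01875663  0.99792994 -1.09659506]
 [ 0.          0.          0.          1.        ]]
[[473.44567692   0.         274.29874556]
 [  0.         473.44567692 206.68093812]
 [  0.           0.           1.        ]] [[-0.74530995 -0.66665233  0.00936769  0.34298152]
 [ 0.4598384  -0.50381896  0.73124217 -0.26201258]
 [-0.48276467  0.54930968  0.68205362 -0.94018497]
 [ 0.          0.          0.          1.        ]]
{'t': 0.1, 'joints': array([-8.44685693e+01,  1.03976821e+01,  9.21249131e+01, -3.62796366e-04,
        7.75655279e+01, -1.18209079e+01]), 'qvel': array([ 0.06231932, -0.13149933, -0.10170823, -0.01737751,  0.00293562,
       -0.04391171]), 'joint_torque': array([ 3.76224534e-04, -4.45874870e+01, -3.52238309e+01, -2.94363163e-04,
        4.12206151e-03,  2.09499183e-05]), 'position': array([ 0.17145567, -0.54837787,  0.2524823 ]), 'tcp_rot': array([-1.79913673e+02, -1.77056267e-02,  1.73524036e+01]), 'ft_force': array([ 0.74874936, -0.44768179, -0.18361633]), 'wrist_torque': array([ 0.03072627, -0.03235896,  0.01139936]), 'finger_force': 0.0, 'width': 0.08531881052034057}
```

View pics/top0.png

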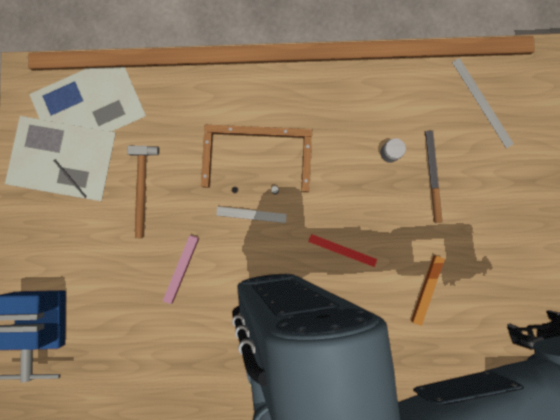

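View pics/side0.png

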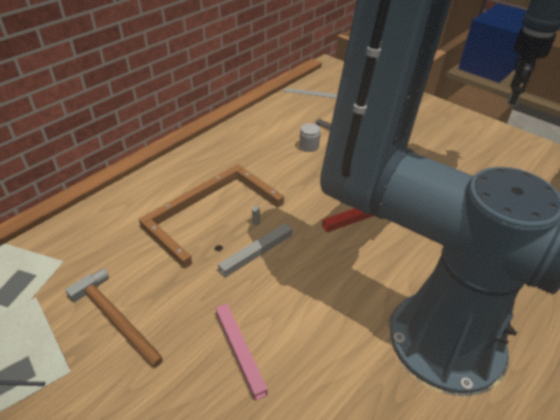

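The top view shows the bay with corners at about (205,127) and (311,131). The post is at (275,189), on the right side of the mouth, and the hole is at (235,190). The tube runs from (217,211) to (286,217), and the hammer, tin and file are clear to the sides. The side view shows the post at (256,215) and the tube from (222,268) to (291,232). I'll enlarge both.

```bash
python3 -c "
from h import *
a=cv2.imread('pics/top0.png')[115:230,190:325]; b=cv2.imread('pics/side0.png')[155:285,130:305]
a=cv2.resize(a,None,fx=4,fy=4,interpolation=2);b=cv2.resize(b,None,fx=4,fy=4,interpolation=2)
cv2.imwrite('pics/ta.png',a);cv2.imwrite('pics/sa.png',b)"
```

```text
(no output)
```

View pics/ta.png

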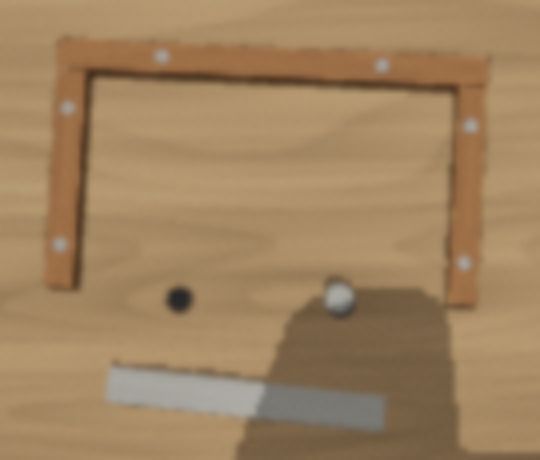

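View pics/sa.png

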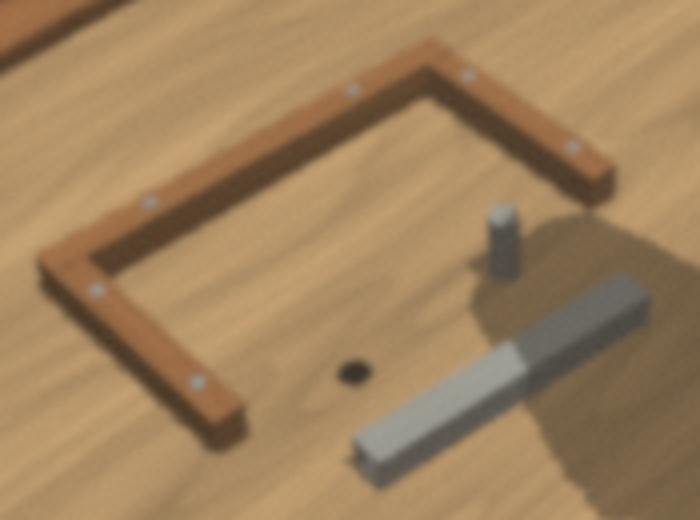

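Top crop: inner corners at (88,71) and (456,86), post top at (340,294), tube top face at (110,367), (107,400), (383,430) and (384,396). Side crop: inner corners at (92,258) and (430,65), post top at (503,212), tube at (355,440), (379,466), (647,297) and (624,275).

```bash
python3 -c "
from h import *
np.set_printoptions(precision=4,suppress=True)
T=lambda x,y:(190+(x+.5)/4-.5,115+(y+.5)/4-.5)
S=lambda x,y:(130+(x+.5)/4-.5,155+(y+.5)/4-.5)
P=dict(cl=((88,71),(92,258)),cr=((456,86),(430,65)),post=((340,294),(503,212)),tFL=((110,367),(355,440)),tNL=((107,400),(379,466)),tNR=((383,430),(647,297)),tFR=((384,396),(624,275)),nailL=((60,243),(197,382)),nailR=((463,262),(572,147)))
W={}
for k,(a,b) in P.items(): W[k],e=tri(T(*a),S(*b)); print(k,W[k],round(e,4))
z=lambda a,h:p2w('top',*T(*a),h)
cl,cr=z((88,71),.03),z((456,86),.03); o=(cl+cr)/2; y=(cl-cr)[:2];print('len',np.linalg.norm(y)); y/=np.linalg.norm(y); x=np.array([y[1],-y[0]])
print('bay',o,'yaw',np.degrees(np.arctan2(x[1],x[0])))
f=lambda p:np.array([(p[:2]-o[:2])@x,(p[:2]-o[:2])@y])
print('post',z((340,294),.05),f(z((340,294),.05)))
for k in('tFL','tNL','tNR','tFR'): p=z(P[k][0],.025);print(k,p,f(p))
for a in((76,289),(447,305)):print(f(z(a,.03)))
np.savez('bay.npz',o=o,x=x,y=y)
"
```

```text
cl [0.6751 0.1973 0.0285] 0.0021
cr [ 0.6559 -0.0696  0.0296] 0.0018
post [0.5051 0.0171 0.0492] 0.0023
tFL [0.4593 0.1852 0.022 ] 0.0016
tNL [0.4361 0.1883 0.0213] 0.003
tNR [ 0.4107 -0.0096  0.0207] 0.0055
tFR [ 0.4335 -0.0121  0.0223] 0.0017
nailL [0.55   0.2194 0.0296] 0.0034
nailR [ 0.528  -0.0708  0.0309] 0.0025
len 0.26707036201141005
bay [0.6645 0.0631 0.03  ] yaw -4.032491157180601
post [0.5041 0.0164 0.05  ] [-0.1567 -0.0579]
tFL [0.4585 0.1842 0.025 ] [-0.214   0.1063]
tNL [0.4348 0.1866 0.025 ] [-0.2378  0.1071]
tNR [ 0.4084 -0.0113  0.025 ] [-0.2502 -0.0922]
tFR [ 0.4327 -0.0126  0.025 ] [-0.2259 -0.0918]
[-0.1592  0.133 ]
[-0.1589 -0.1339]
```

Call:
step_arm:
  commands:
    - [255,50,50,0,0]
    - [255,85,105,0,0]
    - [255,120,160,0,0]
    - [255,145,210,0,0]
    - [255,170,260,0,0]

```text
t: 0.72
position: [0.3419, -0.287, 0.253]
tcp_rot: [-180.0, -0.0, 17.3]
ft_force: [0.7, -1.1, 0.2]
width: -0.0004
finger_force: 0.0
```

Call:
step_arm:
  commands:
    - [255,10,60,0,0]
    - [255,20,120,0,0]
    - [255,30,180,0,0]
    - [255,38,240,0,0]
    - [255,46,300,0,0]

```text
t: 1.35
position: [0.3872, 0.0129, 0.2533]
tcp_rot: [180.0, -0.0, 17.3]
ft_force: [0.6, 0.1, -0.6]
width: -0.0001
finger_force: 0.0
```

Call:
step_arm:
  commands:
    - [255,6,50,0,-0.1]
    - [255,10,100,0,-0.2]
    - [255,13,154,-50,-0.3]
    - [255,13,154,-110,-0.37]
    - [255,13,154,-170,-0.37]

```text
t: 1.98
position: [0.4004, 0.1661, 0.0849]
tcp_rot: [-180.0, -0.1, -3.8]
ft_force: [0.9, -1.0, 0.0]
width: -0.0002
finger_force: 0.0
```

Now I'll lower slowly, watching the force.

Call:
step_arm:
  commands:
    - [255,0,0,-15,0]
    - [255,0,0,-30,0]
    - [255,0,0,-40,0]
    - [255,0,0,-46,0]
    - [255,0,0,-48,0]

```text
t: 2.6
position: [0.4011, 0.1649, 0.0388]
tcp_rot: [-180.0, -0.1, -3.9]
ft_force: [-0.4, 0.1, 0.5]
width: 0.0002
finger_force: 0.0
```

Call:
step_arm:
  commands:
    - [255,0,0,-3,0]
    - [255,0,0,-5,0]
    - [255,0,0,-7,0]
    - [255,0,0,-7,0]

```text
t: 3.1
position: [0.4003, 0.165, 0.0312]
tcp_rot: [180.0, 0.0, -3.8]
ft_force: [-0.4, 0.3, -0.6]
width: -0.0002
finger_force: 0.0
```

Call:
step_arm:
  commands:
    - [255,12,-1,-2,0]
    - [255,24,-2,-2,0]
    - [255,36,-4,-2,0]
    - [255,48,-6,-2,0]
    - [255,60,-9,-2,0]

```text
t: 3.72
position: [0.4611, 0.1558, 0.0292]
tcp_rot: [180.0, 0.0, -3.8]
ft_force: [-1.6, 1.2, 0.4]
width: 0.0001
finger_force: 1.0
```

Call:
step_arm:
  commands:
    - [255,10,-4,0,-0.1]
    - [255,20,-10,0,-0.2]
    - [255,30,-16,0,-0.3]
    - [255,30,-16,0,-0.3]

```text
t: 4.22
position: [0.4919, 0.1394, 0.0295]
tcp_rot: [-180.0, -0.1, -21.0]
ft_force: [0.6, 0.8, -0.1]
width: -0.0
finger_force: 0.0
```

```bash
cat > look.py <<'E'
from h import *; import sys
n=sys.argv[1]
for c in('top','side'): snap(c,f'pics/{c}{n}.png')
a=cv2.imread(f'pics/top{n}.png')[110:270,180:350]; b=cv2.imread(f'pics/side{n}.png')[145:325,120:320]
a=cv2.resize(a,(382,360),interpolation=2);b=cv2.resize(b,(400,360),interpolation=2)
cv2.imwrite(f'pics/l{n}.png',np.hstack([a,b]))
E
cat > m.py <<'E'
# args: (T|S)x,y of crop montage pixels on tube top (z=.025) -> bay frame and world mm
from h import *; import sys
B=np.load('bay.npz')
for s in sys.argv[1:]:
    x,y=map(float,s[1:].split(','))
    p=p2w('top',180+x/2.247,110+y/2.25,.025) if s[0]=='T' else p2w('side',120+(x-382)/2,145+y/2,.025)
    d=p[:2]-B['o'][:2]; print(s,'bay',np.round(1e3*np.r_[d@B['x'],d@B['y']]),'world',np.round(1e3*p))
E
python3 look.py 1
```

```text
(no output)
```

View pics/l1.png

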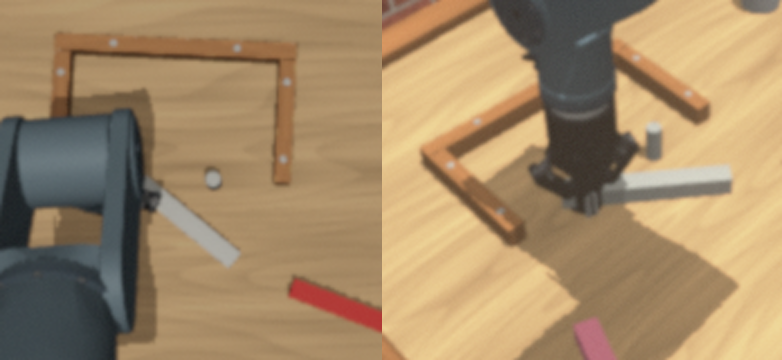

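Top panel: the tube is now tilted, with its right end corners at about (240,252) and (230,266) and its left end hidden under the gripper near (150,190). The post is at (213,179).

```bash
python3 m.py T240,252 T230,266 T164,187 T157,207
```

```text
T240,252 bay [-250.  -96.] world [409. -15.  25.]
T230,266 bay [-268.  -84.] world [391.  -2.  25.]
T164,187 bay [-171.    5.] world [494.  80.  25.]
T157,207 bay [-197.   13.] world [469.  89.  25.]
```

Call:
step_arm:
  commands:
    - [255,7,-5,0,-0.1]
    - [255,13,-11,0,-0.2]
    - [255,18,-18,0,-0.3]
    - [255,23,-25,0,-0.35]
    - [255,23,-25,0,-0.35]

```text
t: 4.95
position: [0.5137, 0.1146, 0.0294]
tcp_rot: [-180.0, -0.0, -41.0]
ft_force: [-0.1, 0.7, -0.1]
width: 0.0
finger_force: 0.0
```

Call:
step_arm:
  commands:
    - [255,-25,20,0,0]
    - [255,-35,30,60,0]
    - [255,-85,-10,65,0]
    - [255,-130,-50,65,0]
    - [255,-150,-90,65,0]

```text
t: 5.58
position: [0.3607, 0.0249, 0.094]
tcp_rot: [180.0, 0.0, -40.9]
ft_force: [0.0, -1.1, 0.6]
width: -0.0002
finger_force: 0.0
```

```bash
python3 look.py 2
```

```text
(no output)
```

View pics/l2.png

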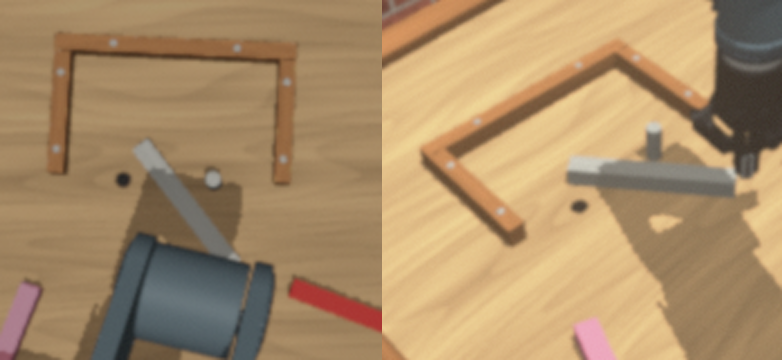

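Top panel: the left end corners are at (135,149) and (150,140), now past the mouth line. The right end is near (236,260), and the tube is clear of the post at (213,179).

```bash
python3 m.py T135,149 T150,140 T240,255 T205,249 S569,175 S572,157 S735,178 S734,170; python3 -c "
from h import *;B=np.load('bay.npz');p=get_obs()['position'];d=p[:2]-B['o'][:2];print(p,d@B['x'],d@B['y'])"
```

```text
T135,149 bay [-124.   45.] world [544. 116.  25.]
T150,140 bay [-111.   26.] world [555.  97.  25.]
T240,255 bay [-254.  -96.] world [405. -15.  25.]
T205,249 bay [-248.  -52.] world [414.  29.  25.]
S569,175 bay [-131.   56.] world [538. 128.  25.]
S572,157 bay [-110.   34.] world [557. 105.  25.]
S735,178 bay [-269.  -82.] world [391.   0.  25.]
S734,170 bay [-259.  -91.] world [400.  -9.  25.]
[0.36148671 0.02294623 0.09417743] -0.29939463784656706 -0.0613499387213797
```

Call:
step_arm:
  commands:
    - [255,4,-30,0,0]
    - [255,8,-49,-15,0]
    - [255,8,-49,-45,0]
    - [255,8,-49,-60,0]
    - [255,8,-49,-65,0]

```text
t: 6.3
position: [0.3711, -0.0234, 0.0285]
tcp_rot: [180.0, 0.1, -41.0]
ft_force: [0.1, -0.0, 0.0]
width: 0.0002
finger_force: 0.0
```

Call:
step_arm:
  commands:
    - [255,10,7,0,0]
    - [255,20,14,0,0]
    - [255,30,22,0,0]
    - [255,41,29,0,0]
    - [255,52,37,0,0]

```text
t: 6.92
position: [0.4242, 0.0134, 0.0296]
tcp_rot: [180.0, -0.0, -41.1]
ft_force: [-3.2, -3.6, 3.3]
width: -0.0
finger_force: 2.5
```

```bash
python3 look.py 3
```

```text
(no output)
```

View pics/l3.png

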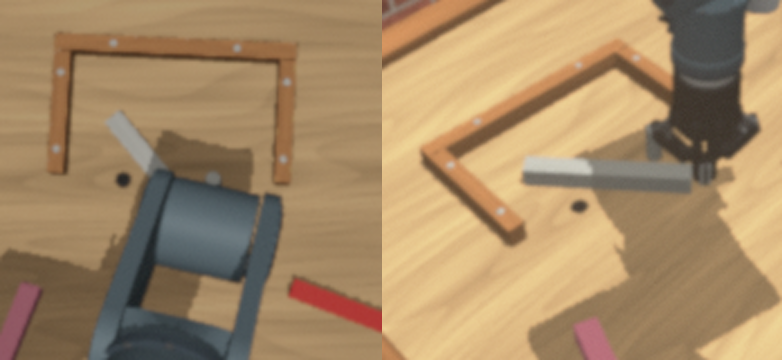

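The tube is advancing along its axis. The left end corners are now at top (107,119) and (121,111), and the right end at side (691,173).

```bash
python3 m.py T107,119 T121,111 T159,163 S524,175 S530,157 S690,180 S691,167
```

```text
T107,119 bay [-86.  83.] world [584. 152.  25.]
T121,111 bay [-75.  65.] world [594. 134.  25.]
T159,163 bay [-140.   13.] world [525.  86.  25.]
S524,175 bay [-94.  94.] world [577. 163.  25.]
S530,157 bay [-75.  71.] world [594. 139.  25.]
S690,180 bay [-235.  -42.] world [427.  38.  25.]
S691,167 bay [-220.  -57.] world [441.  21.  25.]
```

Call:
step_arm:
  commands:
    - [255,11,7,0,0]
    - [255,23,15,0,0]
    - [255,34,23,0,0]
    - [255,46,32,0,0]
    - [255,57,40,0,0]

```text
t: 7.65
position: [0.4767, 0.0511, 0.0288]
tcp_rot: [179.3, 0.3, -40.9]
ft_force: [-43.1, -44.2, 45.8]
width: -0.0002
finger_force: 31.8
```

Call:
step_arm:
  commands:
    - [255,0,0,0,0]
    - [255,-12,-9,0,0]
    - [255,-25,-18,0,0]
    - [255,-60,0,40,0]
    - [255,-90,30,65,0]

```text
t: 8.28
position: [0.3897, 0.0829, 0.095]
tcp_rot: [-180.0, -0.0, -41.2]
ft_force: [0.2, 0.7, 1.3]
width: 0.0002
finger_force: 0.0
```

```bash
python3 look.py 4
```

```text
(no output)
```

View pics/l4.png

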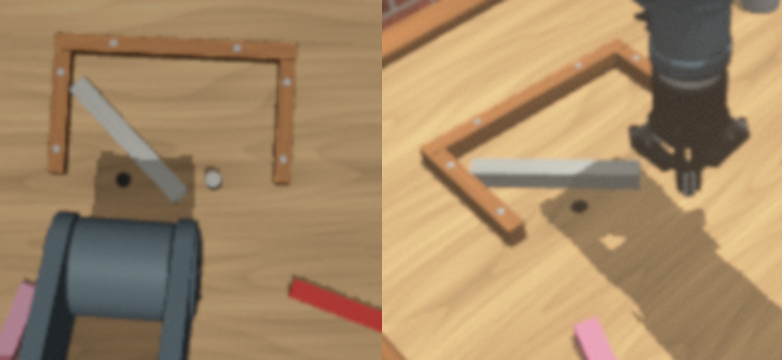

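The left end, with corners at top (72,90) and (83,77), has reached the left rail. The right end corners are at (186,190) and (176,203), just left of the post at (213,179).

```bash
python3 m.py T72,90 T83,77 T186,190 T176,203
```

```text
T72,90 bay [-51. 130.] world [623. 197.  25.]
T83,77 bay [-33. 117.] world [640. 182.  25.]
T186,190 bay [-174.  -24.] world [490.  52.  25.]
T176,203 bay [-191.  -12.] world [473.  65.  25.]
```

Call:
step_arm:
  commands:
    - [255,50,30,0,0]
    - [255,100,60,0,0]
    - [255,150,85,0,0]
    - [255,184,97,0,0]
    - [255,184,97,-15,0]

```text
t: 9.0
position: [0.578, 0.1804, 0.0797]
tcp_rot: [-179.8, -0.2, -41.1]
ft_force: [-0.3, -0.2, -0.4]
width: 0.0
finger_force: 0.0
```

Call:
step_arm:
  commands:
    - [255,0,0,-15,0]
    - [255,0,0,-27,0]
    - [255,0,0,-37,0]
    - [255,0,0,-45,0]
    - [255,0,0,-50,0]

```text
t: 9.62
position: [0.5743, 0.1799, 0.029]
tcp_rot: [-180.0, 0.0, -41.1]
ft_force: [-0.4, 0.0, -0.6]
width: 0.0001
finger_force: 0.0
```

Call:
step_arm:
  commands:
    - [255,6,-4,0,0]
    - [255,12,-8,0,0]
    - [255,18,-13,0,-0.05]
    - [255,25,-18,0,-0.1]
    - [255,25,-18,0,-0.1]

```text
t: 10.25
position: [0.6006, 0.1614, 0.0298]
tcp_rot: [-179.9, -0.1, -46.8]
ft_force: [-0.2, -0.9, -0.0]
width: 0.0002
finger_force: 0.0
```

Call:
step_arm:
  commands:
    - [255,-8,7,0,0]
    - [255,-8,7,35,0]
    - [255,-40,-20,65,0]
    - [255,-90,-60,65,0]
    - [255,-140,-100,65,0]

```text
t: 10.88
position: [0.4603, 0.0637, 0.0948]
tcp_rot: [-180.0, -0.1, -46.7]
ft_force: [-0.1, -0.5, 0.4]
width: -0.0
finger_force: 0.0
```

```bash
python3 look.py 5
```

```text
(no output)
```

View pics/l5.png

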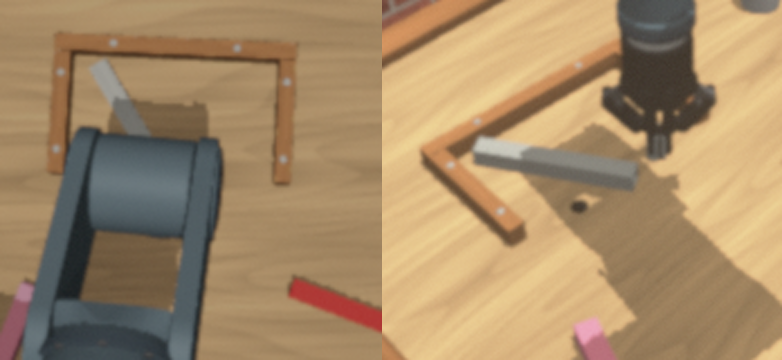

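The left end corners are at top (90,71) and (105,62), close to the back rail. At the right end the top-face corners are at side (633,177) and (637,166).

```bash
python3 m.py T90,71 T105,62 T150,133 T117,130 S475,149 S484,137 S633,178 S637,166; python3 - <<'E'
# segment the tube top-face for later use: side-view edge line of far edge
E
```

```text
T90,71 bay [-25. 108.] world [647. 173.  25.]
T105,62 bay [-12.  90.] world [659. 153.  25.]
T150,133 bay [-102.   26.] world [564.  97.  25.]
T117,130 bay [-100.   69.] world [569. 139.  25.]
S475,149 bay [-19. 110.] world [654. 174.  25.]
S484,137 bay [-9. 90.] world [662. 154.  25.]
S633,178 bay [-186.    4.] world [479.  81.  25.]
S637,166 bay [-175.  -12.] world [489.  63.  25.]
```

Call:
step_arm:
  commands:
    - [255,-4,-7,0,-0.15]
    - [255,-4,-7,-20,-0.25]
    - [255,-4,-7,-40,-0.25]
    - [255,-4,-7,-55,-0.25]
    - [255,-4,-7,-64,-0.25]

```text
t: 11.6
position: [0.4575, 0.0573, 0.0296]
tcp_rot: [180.0, 0.0, -61.1]
ft_force: [0.3, 0.4, 0.0]
width: -0.0003
finger_force: 0.0
```

Call:
step_arm:
  commands:
    - [255,5,4,0,0]
    - [255,8,7,0,0]
    - [255,11,10,0,0]
    - [255,13,13,0,0]

```text
t: 12.1
position: [0.4711, 0.07, 0.0307]
tcp_rot: [180.0, -0.0, -61.1]
ft_force: [-3.5, -4.0, 2.6]
width: -0.0002
finger_force: 2.3
```

Call:
step_arm:
  commands:
    - [255,3,4,0,0]
    - [255,6,8,0,0]
    - [255,8,12,0,0]

```text
t: 12.48
position: [0.4759, 0.0801, 0.0301]
tcp_rot: [179.5, 0.0, -61.0]
ft_force: [-19.0, -21.6, 20.2]
width: 0.0003
finger_force: 13.8
```

```bash
python3 look.py 6; cat > seg.py <<'E'
# tube top-face corners found in the side view: bright low-saturation region, edges printed in bay frame
from h import *; import sys
n=sys.argv[1]; B=np.load('bay.npz')
im=cv2.imread(f'pics/side{n}.png'); h=cv2.cvtColor(im,cv2.COLOR_BGR2HSV)
m=((h[...,1]<60)&(h[...,2]>70)).astype(np.uint8); m[:205]*=1
m[:,:165]=0;m[:200,:]=0;m[:,320:]=0;m[270:]=0
k,l,s,c=cv2.connectedComponentsWithStats(m)
for i in np.argsort(-s[1:,4])[:4]+1:
    if s[i,4]<15: continue
    cnt=cv2.findContours((l==i).astype(np.uint8),0,2)[0][0]
    print(s[i]); 
    for q in cv2.boxPoints(cv2.minAreaRect(cnt)):
        p=p2w('side',*q,.0125);d=p[:2]-B['o'][:2];print('  px',q.round(),'bay',np.round(1e3*np.r_[d@B['x'],d@B['y']]))
E
sed -i 's/m\[:200,:\]=0/m[:195,:]=0/' seg.py; python3 seg.py 5; echo; python3 seg.py 6
```

```text
[ 165  213   83   27 1141]
  px [164. 226.] bay [-20. 122.]
  px [166. 212.] bay [17. 89.]
  px [248. 226.] bay [-162.  -26.]
  px [246. 240.] bay [-193.   10.]
[253 211  10  14  94]
  px [252. 223.] bay [-161.  -39.]
  px [256. 211.] bay [-134.  -75.]
  px [264. 213.] bay [-154.  -84.]
  px [260. 225.] bay [-180.  -48.]

[ 165  212   85   30 1157]
  px [162. 225.] bay [-17. 123.]
  px [165. 210.] bay [23. 87.]
  px [251. 227.] bay [-170.  -28.]
  px [248. 243.] bay [-202.   11.]
[220 206  10   9  52]
  px [219. 209.] bay [-65. -12.]
  px [223. 204.] bay [-58. -31.]
  px [230. 210.] bay [-89. -30.]
  px [226. 215.] bay [-96. -12.]
[261 211  10  10  47]
  px [261. 220.] bay [-167.  -62.]
  px [262. 211.] bay [-146.  -86.]
  px [271. 212.] bay [-163.  -99.]
  px [269. 221.] bay [-184.  -75.]
[252 216   8  10  40]
  px [251. 223.] bay [-159.  -36.]
  px [256. 215.] bay [-147.  -66.]
  px [260. 217.] bay [-159.  -67.]
  px [254. 226.] bay [-172.  -37.]
```

```bash
sed -i 's/m\[:,:165\]=0/m[:,:130]=0/' seg.py; python3 seg.py 5|head -5; python3 seg.py 6|head -5; python3 - <<'E'
from h import *
# print leftmost tube pixels (row, col span) in the side view, for 5 and 6
for n in(5,6):
    h=cv2.cvtColor(cv2.imread(f'pics/side{n}.png'),cv2.COLOR_BGR2HSV)
    print([(r,[int(c) for c in np.where((h[r,150:200,1]<60)&(h[r,150:200,2]>70))[0][:1]+150]) for r in range(208,236,2)])
E
```

```text
[ 165  213   83   27 1141]
  px [164. 226.] bay [-20. 122.]
  px [166. 212.] bay [17. 89.]
  px [248. 226.] bay [-162.  -26.]
  px [246. 240.] bay [-193.   10.]
[ 162  212   88   30 1178]
  px [160. 225.] bay [-13. 126.]
  px [163. 210.] bay [27. 90.]
  px [251. 227.] bay [-170.  -28.]
  px [248. 243.] bay [-202.   11.]
[(208, []), (210, []), (212, []), (214, [167]), (216, [166]), (218, [165]), (220, [165]), (222, [166]), (224, [167]), (226, [167]), (228, [178]), (230, [189]), (232, []), (234, [])]
[(208, []), (210, []), (212, [165]), (214, [164]), (216, [163]), (218, [162]), (220, [163]), (222, [164]), (224, [164]), (226, [154]), (228, [181]), (230, [188]), (232, [198]), (234, [])]
```

Call:
step_arm:
  commands:
    - [255,-9,-2,2,0]
    - [255,-15,16,4,0]
    - [255,-9,34,4,0]
    - [255,4,37,4,0]
    - [255,4,37,4,0]

```text
t: 13.2
position: [0.4844, 0.1188, 0.0347]
tcp_rot: [-179.9, -0.1, -61.1]
ft_force: [0.0, -0.5, 0.3]
width: -0.0002
finger_force: 0.0
```

```bash
cat > bp.py <<'E'
from h import *
B=np.load('bay.npz');o=get_obs();d=o['position'][:2]-B['o'][:2]
print('bay',np.round(1e3*np.r_[d@B['x'],d@B['y']],1),o['ft_force'].round(1),o['t'])
P=[(-168,14),(-149,-11),(-125,-32),(-99,-49),(-68,-60),(-36,-65)]
for p in P:
    w=B['x']*p[0]+B['y']*p[1]+1e3*(B['o'][:2]-o['position'][:2]); print(p,w.round())
E
python3 bp.py
```

```text
bay [-183.5   42.9] [ 0.  -0.5  0.3] 13.2
(-168, 14) [ 13. -30.]
(-149, -11) [ 31. -56.]
(-125, -32) [ 53. -79.]
(-99, -49) [ 78. -98.]
(-68, -60) [ 108. -111.]
(-36, -65) [ 140. -118.]
```

Call:
step_arm:
  commands:
    - [255,6,-10,0,0]
    - [255,10,-20,0,0.05]
    - [255,14,-30,0,0.1]
    - [255,22,-43,0,0.17]
    - [255,31,-56,0,0.25]

```text
t: 13.82
position: [0.5135, 0.0616, 0.034]
tcp_rot: [180.0, 0.1, -46.7]
ft_force: [-0.6, 1.5, -0.7]
width: 0.0001
finger_force: 0.6
```

```bash
python3 look.py 7; python3 seg.py 7; python3 bp.py|head -1
```

```text
[ 162  212   82   19 1072]
  px [162. 215.] bay [ 15. 103.]
  px [243. 211.] bay [-113.  -51.]
  px [243. 227.] bay [-156.  -15.]
  px [162. 231.] bay [-31. 133.]
[253 210   6  15  74]
  px [253. 224.] bay [-164.  -39.]
  px [253. 210.] bay [-128.  -72.]
  px [258. 210.] bay [-136.  -81.]
  px [258. 224.] bay [-173.  -48.]
[256 195  10   9  59]
  px [256. 195.] bay [ -91. -116.]
  px [265. 195.] bay [-107. -133.]
  px [265. 203.] bay [-130. -112.]
  px [256. 203.] bay [-114.  -95.]
[214 196   9   8  48]
  px [214. 196.] bay [-19. -35.]
  px [222. 196.] bay [-33. -49.]
  px [222. 203.] bay [-54. -32.]
  px [214. 203.] bay [-40. -18.]
bay [-149.3  -12.8] [ 0.6  0.2 -0.5] 13.925
```

View pics/l7.png

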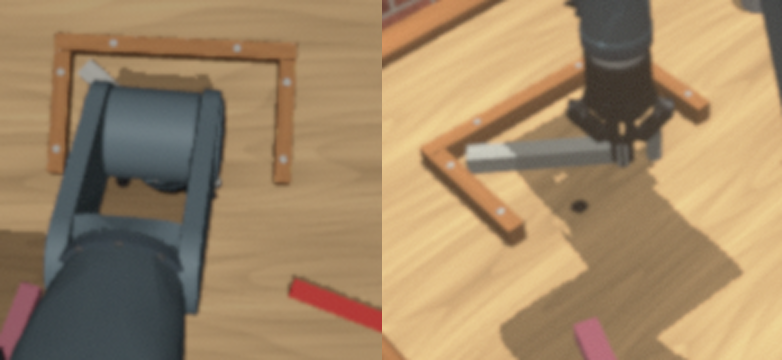

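The left end, with corners at top (80,73) and (92,62), is near the back-left corner. The tube is swinging in at about 40° with the post clear, so I'll continue the arc.

Call:
step_arm:
  commands:
    - [255,7,-8,0,0.05]
    - [255,14,-16,0,0.11]
    - [255,22,-23,0,0.17]
    - [255,34,-33,0,0.26]
    - [255,47,-42,0,0.35]

```text
t: 14.55
position: [0.5602, 0.0206, 0.034]
tcp_rot: [180.0, 0.1, -26.7]
ft_force: [-0.8, 1.8, 0.0]
width: 0.0
finger_force: 0.6
```

Call:
step_arm:
  commands:
    - [255,10,-5,0,0.06]
    - [255,20,-9,0,0.12]
    - [255,30,-13,0,0.17]
    - [255,40,-16,0,0.22]
    - [255,48,-18,0,0.26]

```text
t: 15.18
position: [0.6082, 0.0027, 0.0339]
tcp_rot: [-180.0, 0.1, -11.9]
ft_force: [-1.2, 0.7, 0.8]
width: -0.0002
finger_force: 0.9
```

```bash
python3 bp.py|head -1
```

```text
bay [-51.9 -64.2] [-1.2  0.7  0.8] 15.175
```

Call:
step_arm:
  commands:
    - [255,5,-1,0,0.04]
    - [255,9,-1,0,0.08]
    - [255,13,-2,0,0.12]
    - [255,16,-2,0,0.14]
    - [255,16,-2,0,0.14]

```text
t: 15.8
position: [0.6239, 0.0007, 0.0339]
tcp_rot: [180.0, 0.1, -3.9]
ft_force: [-3.4, -1.2, 1.0]
width: 0.0
finger_force: 1.9
```

```bash
python3 bp.py|head -1
```

```text
bay [-36.  -65.1] [-3.4 -1.2  1. ] 15.8
```

Call:
step_arm:
  commands:
    - [255,2,0,0,0]
    - [255,4,0,0,0]
    - [255,4,0,0,0]

```text
t: 16.18
position: [0.6247, 0.0008, 0.0337]
tcp_rot: [180.0, 0.6, -3.9]
ft_force: [-15.9, -2.8, 12.1]
width: 0.0
finger_force: 8.6
```

Call:
step_arm:
  commands:
    - [255,-12,0,0,0]
    - [255,-25,2,0,0]
    - [255,-25,50,0,0]
    - [255,-20,100,0,0]
    - [255,-18,142,0,0]

```text
t: 16.8
position: [0.6103, 0.1444, 0.0344]
tcp_rot: [180.0, -0.0, -3.9]
ft_force: [0.7, -0.5, 0.5]
width: 0.0004
finger_force: 0.6
```

Call:
step_arm:
  commands:
    - [255,8,0,0,0]
    - [255,15,-1,0,0]
    - [255,22,-1,0,0]
    - [255,26,-1,0,0]
    - [255,26,-1,0,0]

```text
t: 17.42
position: [0.6374, 0.1409, 0.0343]
tcp_rot: [180.0, -0.0, -3.9]
ft_force: [-0.2, 0.1, 0.4]
width: -0.0002
finger_force: 0.0
```

```bash
python3 bp.py|head -1
```

```text
bay [-32.4  75.7] [-0.2  0.1  0.4] 17.425
```

Call:
step_arm:
  commands:
    - [255,2,0,0,0]
    - [255,4,0,0,0]
    - [255,6,0,0,0]
    - [255,6,0,0,0]

```text
t: 17.92
position: [0.6384, 0.1411, 0.034]
tcp_rot: [179.9, 0.6, -3.8]
ft_force: [-19.1, -3.3, 14.8]
width: -0.0002
finger_force: 9.3
```

```bash
python3 bp.py|head -1
```

```text
bay [-31.5  76. ] [-19.1  -3.3  14.8] 17.925
```

Call:
step_arm:
  commands:
    - [255,-15,0,0,0]
    - [255,-30,0,20,0]
    - [255,-60,-30,70,0]
    - [255,-110,-80,120,0]
    - [255,-160,-130,150,0]

```text
t: 18.55
position: [0.5089, 0.0367, 0.1684]
tcp_rot: [180.0, -0.2, -3.8]
ft_force: [0.1, -1.3, 0.9]
width: -0.0002
finger_force: 0.0
```

Call:
step_arm:
  commands:
    - [255,-20,-60,0,0]
    - [255,-40,-120,0,0]
    - [255,-60,-180,0,0]
    - [255,-70,-240,0,0]
    - [255,-80,-300,0,0]

```text
t: 19.18
position: [0.4283, -0.2647, 0.167]
tcp_rot: [179.9, -0.1, -3.9]
ft_force: [0.9, -0.3, -0.1]
width: -0.0001
finger_force: 0.0
```

```bash
python3 look.py 8; python3 - <<'E'
from h import *
B=np.load('bay.npz'); im=cv2.imread('pics/top8.png'); h=cv2.cvtColor(im,cv2.COLOR_BGR2HSV)
m=((h[...,1]<70)&(h[...,2]>90)).astype(np.uint8); m[:122]=0;m[185:]=0;m[:,:205]=0;m[:,312:]=0
k,l,s,c=cv2.connectedComponentsWithStats(m); i=np.argmax(s[1:,4])+1; print(s[i])
ct=max(cv2.findContours((l==i).astype(np.uint8),0,2)[0],key=len)
for q in cv2.boxPoints(cv2.minAreaRect(ct)):
    p=p2w('top',*q,.025);d=p[:2]-B['o'][:2];print(q.round(1),np.round(1e3*np.r_[d@B['x'],d@B['y']]))
E
```

```text
[213 132  71  13 713]
[212.7 141.9] [-27. 130.]
[213.1 131.7] [  4. 130.]
[283.1 134.6] [  3. -74.]
[282.6 144.9] [-27. -74.]
```

```bash
python3 -c "from plant import hand_in;print(hand_in())"
```

```text
the job is handed in; nothing more can be done
None
```

The job is handed in, with no verdict returned: by my last camera measurement the tube lies along the back rail, ends at about y = +130 and -74 mm, after going in past the post at about 37–58°, and the arm never went near the hammer, file or tin.

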